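Fit and lock the centrifuge rotor

TASK

Fit the loose rotor to the bench centrifuge: lower it over the drive spindle in the bowl, turn it until the keyed shaft lets it drop all the way home on the flange, then turn its lock knob clockwise to the stop and let go. Leave the timer, the tape roll and the needle carton where they are, and keep the rotor upright throughout.

Things in the scene. Friction and masses are not known exactly. Their poses are not given: they have to be found in the camera images.
- rotor: Loose centrifuge rotor, 0.4 to 0.6 kg: aluminium drum, 120 mm diameter, 49 mm high at the rim, eight dark tube holes in its dished top, black lock knob in the middle (109 mm over all). Origin: centre of the flat underside; z up along its axis. Underneath: round blind bore, 29.4 mm diameter, 48 mm deep.
- rotor_slot (a point): Middle of the bore's roof, 48 mm above the rotor's underside. A slot 25 x 11 mm along the rotor's x axis (two red marks on the hub show the line) leads from here up into the hollow knob. Only through it can the shaft's flat top pass.
- knob_grip (a point): Where to pinch the knob's bar: on the axis, 98 mm above the rotor's underside. The black bar (white line on top) is 54 mm long along this point's x and 15 mm thick along its y, from 79 to 109 mm above the underside; below it a round collar of 40 mm diameter. It carries the rotor. Unlocked, the bar lies along the rotor's slot.
- lock_knob (a joint): Turn of the knob on the rotor, rad: 0 = unlocked, at its stop (as found; the shaft enters only so), 1.4 = locked, at the other stop; positive is clockwise from above. Friction 0.07 N m: a rotor that is not yet keyed turns along with its knob either way. Once the rotor is home the knob turns alone and its slotted plate grips under the shaft's T-head.
- spindle_seat (a point): Spindle axis at the flange's top, 34 mm above the worktop: the underside of a rotor that is home rests here. The axes are the housing's, not the shaft's. The shaft above is round, 27 mm diameter, up to 46.5 mm (its last 4 mm tapers to 22 mm). A brake holds the spindle against turning up to about 0.5 N m.
- shaft_top (a point): Top of the shaft, 67.5 mm above the flange: a T-head 22 x 6 mm with a bevelled ridge on a thin neck over a key of the same size and direction, seen from above as a short steel bar. Its direction is different each time and not measured (this point's axes are the housing's). Out of line, a rotor rests on it 19.5 mm too high; within about 0.2 rad (or half a turn on) it drops home by its weight.
- centrifuge: White bench centrifuge, fixed, 224 mm wide, open steel bowl of 157 mm inside diameter, rim 96 mm above the worktop, control panel in front. Origin: on the worktop under the spindle axis; x to its rear, z up. Its lid stands open: hinge 140 mm behind the axis at 96 mm height, 210 mm wide, leaning back 0.35 rad, top 300 mm above the worktop.
- needle_box_1: Bystander: white and black flat carton, 106 x 78 x 30 mm, origin under its centre.
- dial_timer: Bystander: white timer with a turquoise dial, 62 x 62 x 36 mm, origin under its centre.
- surgical_tape: Bystander: cream roll of tape lying flat, 59 mm diameter, 25 mm high, origin under its centre.

How it is judged:
By the outcome, as a careful person would: the job done as asked, in the order asked, and still so for the second after the job is handed in, with the robot touching nothing.
It also fails if it takes over 67 s, if anything falls off the work surface, if the arm or the gripper's body presses on something with over 40 N, if the wrist force passes 120 N, or if a joint passes its speed limit or range.

ROBOT

A 6-joint arm with a two-finger parallel gripper is mounted at the origin on a cart in front of the work surface, level with it; the furniture and walls round the work are solid. World frame = base frame: x ahead of the robot, y to its left, z up, the work surface at z = 0. Lengths are in m, angles in rad, forces in N, time in s.
With the tool pointing down it reaches from about 0.25 to 0.775 m from the base axis. Payload 4 kg.
Tool frame: the origin (TCP) lies midway between the tips of the shut fingers; the grasp point (between the pads) lies behind it (env.tcp_to_grasp is the z of the grasp point in the tool frame, in m); z points along the fingers, y is the line along which they close (so a half turn about z gives the same grasp; the last joint's range is limited). The gripper opens to 85 mm and grips with 20 to 120 N. Pads are 22 mm wide; open, the fingers measure 114 mm over their backs; the gripper's body (76 mm by 85 mm) begins 54 mm behind the grasp point. The pads swing forward as they close: fully open they stand 13 mm farther back than shut.
Start: joints at [1.012, 0.087, 1.371, -0, 1.684, -0.103], TCP at [0.242, 0.494, 0.231] pointing down, gripper open.
Joint ranges: [-3.1, 3.1], [-0.76, 2.03], [0.27, 2.55], [-1.08, 4.22], [0.17, 2.65], [-2.57, 2.57]. Speed limits (rad/s): [2.79, 2.79, 3.14, 3.14, 3.14, 3.14].

INTERFACE

Orientations are given as [roll, pitch, yaw] about the fixed x, y, z axes, in that order (R = Rz(yaw) Ry(pitch) Rx(roll)).
In Python, from rig import env gives the robot as it stands.
- The arm moves only by the tool drive_tool, never from a script. Its argument "commands" is a list of rows, each a list of 2 entries, a list of its own where there are three numbers: the shift along the world's x, y, z scaled (see below), then the turn, a rotation vector about the world's x, y, z scaled (see below). In form: [[[dx, dy, dz], [rx, ry, rz]], ...]. A call has 1 to 10 rows; each row is the pose to reach, as a shift and turn from the pose commanded when the call began; what a row does not reach only later rows make up. The controller multiplies each number of a shift by 300 mm and each number of a turn by 90 degrees. A row lasts 1/10 s, in which the tool goes at most 50 mm and 8.59 degrees, less where a joint would pass 70% of its speed; a pose out of reach is approached as far as the arm can. A call with a number of a shift or a turn outside -1 to 1 is refused whole. A call with a gripper value outside its range is refused whole. "grip" is the closure, from -1 (fully open) to 1 (shut), set as the call begins (left out, the last holds). The fingers move at their own pace and stop on an object; the grip force is fixed at half the most. Time passes only in rows, so rows that repeat a pose let the fingers close. It gives the time, the measured TCP pose, the force, the opening and the grip force at its end, in the units of the state.
- env.sense(): the state, without advancing time (a new reading comes with each control period).
- env.snapshot(name): name is "side" or "top"; returns the picture (400x640x3 uint8, blue, green, red); there is no depth.
- env.get_calibration(name): a dict with "fovy" (degrees; the focal length in pixels is half the picture's height over the tangent of half this angle, whatever the lens; pixels are square), "cx", "cy" (the principal point, pixels), "extrinsics" (4x4, takes a point from camera to world coordinates). Camera axes: x right, y down, z forward; pixel columns grow to the right and rows downward; lengths in m; the calibration is good to about 2 mm. A picture is of the moment at which its call begins. get_calibration takes no time and is no camera call.
- env.hand_in(): hands the job in; it is judged then, once.
The state is a dict: "clock": time; "q": joint angles; "joint_velocities": joint speeds; "tau": joint torques, N m; "ee_pos": TCP position; "eef_rot": TCP orientation; "wrist_force": force on the tool from outside, world axes, zero at the start; "ft_torque": the same for the moment, N m; "gripper_width": finger opening in m; "gripper_force": force on a finger pad.
Only numpy, scipy, OpenCV 4.12 (cv2) and the standard library are available. Lean on these libraries where they do the work, as an engineer would, in place of code of your own. Each camera call takes 0.05 s, during which the arm holds its last target. There are 200 camera calls.

## Working session

There is one attempt and no reset: what is moved stays moved. The work goes in short steps, Python scripts to look and compute and a tool call to move; the robot and the scene stay as the last step left them, time stands still between calls to the robot, and variables do not carry over. Pictures are saved under pics/ and viewed, at most 10 in all, crops included, and the job is handed in when it is done.

Besides the shell and the picture viewer there is one more tool, called after ">>>" by a JSON object that holds its "op" and its "data". drive_tool: Moves the arm, as the interface text tells. Shifts and turns lie within -1 to 1; 1 stands for 300 mm of shift or 90 degrees of turn. Its arguments: {"type":"object","properties":{"commands":{"type":"array","items":{"type":"array"}},"grip":{"type":"number"}},"required":["commands"]}

```bash
mkdir -p pics; ls; python3 - <<'E'
from rig import env
import cv2,numpy as np
for n in("side","top"):
    cv2.imwrite(f"pics/{n}0.png",env.snapshot(n)); c=env.get_calibration(n); print(n,c["fovy"],c["cx"],c["cy"]); print(np.round(c["extrinsics"],4).tolist())
s=env.sense(); print(s); print(env.tcp_to_grasp)
E
```

```text
pics
side 45.21930659085302 318.30565599776236 204.8561421968027
[[0.9999, 0.0105, 0.0057, 0.4641], [0.0049, -0.7957, 0.6056, -0.6871], [0.0108, -0.6056, -0.7957, 1.0609], [0.0, 0.0, 0.0, 1.0]]
top 52.35781155229535 316.0452838955671 195.4210036184943
[[-0.0188, -0.9816, 0.19, 0.2999], [-0.9998, 0.0171, -0.0106, 0.0481], [0.0071, -0.1902, -0.9817, 1.0796], [0.0, 0.0, 0.0, 1.0]]
{'clock': 0.1, 'q': array([ 1.01190587e+00,  8.79400826e-02,  1.37210207e+00,  8.99980194e-06,
        1.68358856e+00, -1.03123584e-01]), 'joint_velocities': array([ 0.00046752, -0.0025968 , -0.00481496, -0.00086369,  0.00084455,
       -0.00153967]), 'tau': array([ 1.22456157e-03, -3.53013289e+01, -3.14219391e+01, -1.91644140e-04,
        7.90767604e-03,  2.93354981e-05]), 'ee_pos': array([0.24186322, 0.49347901, 0.23022446]), 'eef_rot': array([-3.13956634e+00, -2.18696650e-04,  2.68582656e+00]), 'wrist_force': array([ 0.25319234, -0.52882743,  0.5755451 ]), 'ft_torque': array([-0.0215835 , -0.04257965,  0.03818679]), 'gripper_force': 0.0, 'gripper_width': 0.08555901088901323}
-0.0187
```

View pics/side0.png

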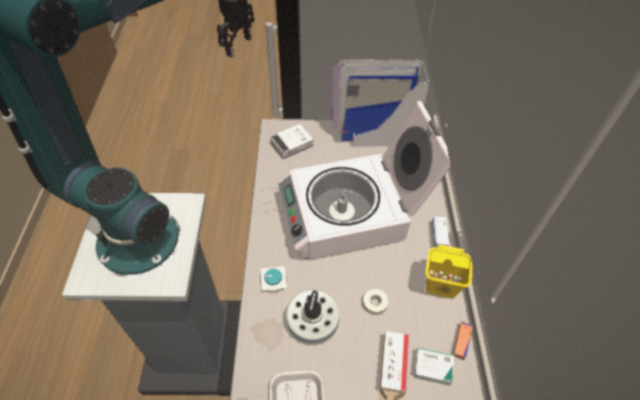

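View pics/top0.png

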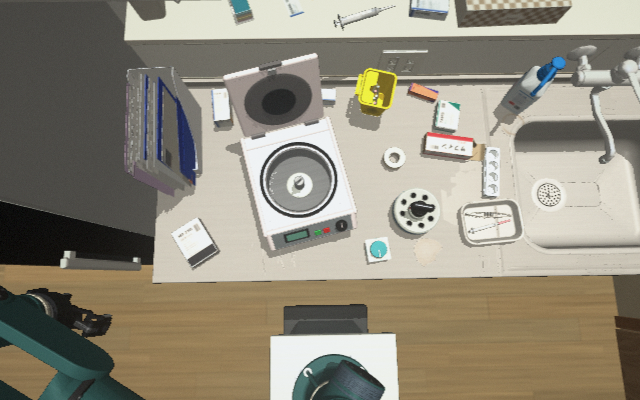

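Side view: rotor near (313,315) with its knob top near (313,293), bowl near (343,195), spindle top near (342,200). Top view: rotor near (416,212), spindle near (299,182), bowl rim centre near (299,180). I'll enlarge the knob and spindle.

```bash
python3 - <<'E'
import cv2,numpy as np
s=cv2.imread("pics/side0.png");t=cv2.imread("pics/top0.png")
def cr(i,x,y,w,h):return cv2.resize(i[y:y+h,x:x+w],(400,300),interpolation=cv2.INTER_CUBIC)
m=np.vstack([np.hstack([cr(s,273,280,80,60),cr(s,318,178,48,36+14-14)]),np.hstack([cr(t,380,182,80,60),cr(t,276,164,48,36)])])
cv2.imwrite("pics/m0.png",m)
E
```

```text
(no output)
```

View pics/m0.png

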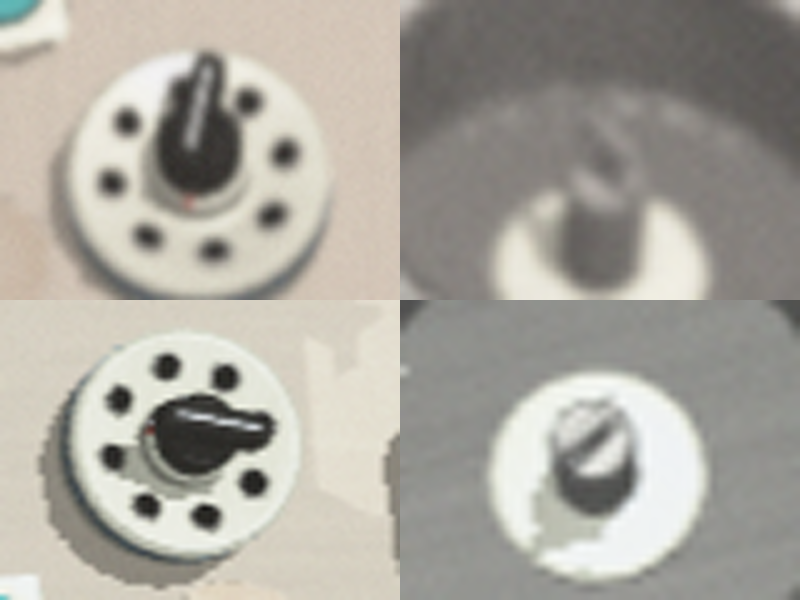

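```bash
cat > h.py <<'E'
import cv2,numpy as np
from rig import env
C={n:env.get_calibration(n) for n in("side","top")}
def ray(n,p):
    c=C[n];f=200/np.tan(np.radians(c["fovy"])/2)
    d=np.array([(p[0]-c["cx"])/f,(p[1]-c["cy"])/f,1]);E=np.array(c["extrinsics"])
    return E[:3,3],E[:3,:3]@d
def plane(n,p,z):
    o,d=ray(n,p);return o+d*(z-o[2])/d[2]
def tri(ps,pt):
    a,u=ray("side",ps);b,v=ray("top",pt)
    k=np.linalg.lstsq(np.c_[u,-v],b-a,rcond=None)[0]
    P,Q=a+u*k[0],b+v*k[1];return (P+Q)/2,np.linalg.norm(P-Q)
def proj(n,P):
    c=C[n];f=200/np.tan(np.radians(c["fovy"])/2);E=np.array(c["extrinsics"])
    q=E[:3,:3].T@(np.array(P)-E[:3,3]);return np.array([q[0]/q[2]*f+c["cx"],q[1]/q[2]*f+c["cy"]])
def circ(n,cnt,z):
    "circle through contour points cast on plane z: centre, radius, rms"
    w=np.array([plane(n,p,z)[:2] for p in cnt.reshape(-1,2).astype(float)])
    keep=np.ones(len(w),bool)
    for _ in range(6):
        s=np.linalg.lstsq(np.c_[2*w[keep],np.ones(keep.sum())],(w[keep]**2).sum(1),rcond=None)[0]
        r=np.sqrt(s[2]+s[0]**2+s[1]**2);e=abs(np.hypot(*(w-s[:2]).T)-r);keep=e<max(.0015,1.5*np.median(e))
    return s[:2],r,keep.mean(),e[keep].mean()
def blob(mask,seed,rad):
    m=np.zeros_like(mask);cv2.circle(m,tuple(int(v) for v in seed),rad,255,-1);m&=mask
    cs,_=cv2.findContours(m,cv2.RETR_EXTERNAL,cv2.CHAIN_APPROX_NONE);return cv2.convexHull(max(cs,key=cv2.contourArea)),max(cs,key=cv2.contourArea)
E
python3 - <<'E'
from h import *
im={n:cv2.imread(f"pics/{n}0.png") for n in("side","top")}
for n,seed,r in(("top",(299,184),22),("side",(342,212),20)):
    g=cv2.cvtColor(im[n],cv2.COLOR_BGR2GRAY); g=cv2.inRange(g,185,255)
    h,c=blob(g,seed,r);print(n,"flange",circ(n,c,.034),cv2.boundingRect(c))
for n,seed,r in(("top",(415,212),32),("side",(313,315),36)):
    g=cv2.cvtColor(im[n],cv2.COLOR_BGR2GRAY); print(n,g[seed[1]-30:seed[1]+31:4,seed[0]-18])
    hs=cv2.cvtColor(im[n],cv2.COLOR_BGR2HSV)
    for s in(25,35):
        m=cv2.inRange(hs,(0,0,150),(179,s,255));h,c=blob(m,seed,r);print(n,"drum",s,circ(n,h,.049),cv2.boundingRect(c))
# bowl rim dark ring
for n,seed,r in(("top",(299,180),50),("side",(343,195),48)):
    g=cv2.cvtColor(im[n],cv2.COLOR_BGR2GRAY); m=cv2.inRange(g,0,90);h,c=blob(m,seed,r);print(n,"rim",circ(n,h,.096),cv2.boundingRect(c))
a,ra=tri((315.6,292),(433,207.6));b,rb=tri((311,310),(416,204))
print("line",a,b,ra,rb,"mid",(a+b)/2,"ang",np.arctan2(*(a-b)[1::-1]),np.linalg.norm(a-b))
for p in((416,204),(433,207.6)):print(plane("top",p,.109))
p,q=plane("top",(297,183.8),.1),plane("top",(302.4,179),.1);print("key",p,q,np.arctan2(*(q-p)[1::-1]))
print("top head",tri((342.6,195.5),(299.7,180.8)))
E
```

```text
top flange (array([0.53191526, 0.08044364]), np.float64(0.032747954934643636), np.float64(0.9577464788732394), np.float64(0.0006376521508855452)) (287, 173, 26, 25)
side flange (array([0.53371426, 0.07896056]), np.float64(0.032397089698722), np.float64(0.6388888888888888), np.float64(0.0009164897468523207)) (329, 203, 26, 17)
top [208 209 212 206 174 227 234 233 234 206 109 110 133 146 208 207]
top drum 25 (array([ 0.45474114, -0.21761062]), np.float64(0.08095518281187579), np.float64(0.6857142857142857), np.float64(0.0006585785300014276)) (383, 180, 65, 64)
top drum 35 (array([ 0.45288188, -0.21606495]), np.float64(0.08237036401842769), np.float64(1.0), np.float64(0.0013333785621199444)) (383, 180, 65, 65)
side [198 201 201 221 228 183 232 184  61 217 220 217 152 116 190 199]
side drum 25 (array([ 0.45996497, -0.22629874]), np.float64(0.059653246229249834), np.float64(0.7666666666666667), np.float64(0.0004971649872522146)) (286, 290, 54, 50)
side drum 35 (array([ 0.46064054, -0.22507909]), np.float64(0.08380685970993687), np.float64(0.9142857142857143), np.float64(0.0017554049141921407)) (277, 279, 73, 73)
top rim (array([0.53305409, 0.08097486]), np.float64(0.09523610640186596), np.float64(1.0), np.float64(0.0003333678464892776)) (260, 142, 77, 76)
side rim (array([0.57034939, 0.07680532]), np.float64(0.04072268756141529), np.float64(0.6), np.float64(0.0006322180624976775)) (358, 182, 15, 22)
line [ 0.45574249 -0.22896685  0.15638563] [ 0.46349098 -0.21909281  0.05802945] 0.02099539663559894 0.015010198429948069 mid [ 0.45961673 -0.22402983  0.10720754] ang -2.23615938175084 0.09915378907058181
[ 0.46234268 -0.20428172  0.109     ]
[ 0.45278633 -0.24492988  0.109     ]
key [0.51947527 0.08394424 0.1       ] [0.53139655 0.07048498 0.1       ] -0.8459211387095702
top head (array([0.53065427, 0.07788269, 0.09524353]), np.float64(0.005177799642026194))
```

```bash
python3 - <<'E'
from h import *
im={n:cv2.imread(f"pics/{n}0.png") for n in("side","top")}
a,ra=tri((315.6,292),(416,204));b,rb=tri((311,310),(433,207.6))
print("line",a,b,ra,rb,"mid",(a+b)/2,"ang",np.arctan2(*(a-b)[1::-1]),np.linalg.norm(a-b))
a,b=plane("side",(315.6,292),.109),plane("side",(311,310),.109);print("side line",a,b,(a+b)/2)
a,b=plane("top",(416,204),.109),plane("top",(433,207.6),.109);print("top line",a,b,(a+b)/2,np.arctan2(*(a-b)[1::-1]))
g=cv2.cvtColor(im["top"],cv2.COLOR_BGR2GRAY)
for t in(216,222,226):
    h,c=blob(cv2.inRange(g,t,255),(417,210),30);print("top drum",t,circ("top",h,.049),cv2.boundingRect(c))
# direction of the knob line via bright thin pixels in dark surroundings
for n,seed,r in(("top",(424,208),14),("side",(313,301),14)):
    g=cv2.cvtColor(im[n],cv2.COLOR_BGR2GRAY)
    dk=cv2.morphologyEx(cv2.inRange(g,0,90),cv2.MORPH_CLOSE,np.ones((5,5)))
    dk=cv2.erode(dk,np.ones((3,3)));m=dk&cv2.inRange(g,91,255)
    k=np.zeros_like(m);cv2.circle(k,seed,r,255,-1);ys,xs=np.nonzero(m&k)
    P=np.array([plane(n,(x,y),.109)[:2] for x,y in zip(xs,ys)]);u,s,v=np.linalg.svd(P-P.mean(0));print(n,len(P),P.mean(0),np.arctan2(v[0,1],v[0,0]),s, np.ptp((P-P.mean(0))@v[0]))
# key crops
print(cv2.cvtColor(im["top"],cv2.COLOR_BGR2GRAY)[174:190,291:308])
E
```

```text
line [ 0.46412901 -0.20356674  0.11033897] [ 0.45480136 -0.24488809  0.10799912] 0.004061284916350452 0.003760875061290811 mid [ 0.45946518 -0.22422742  0.10916905] ang 1.3487830764838395 0.042425632137782374
side line [ 0.46610594 -0.20234871  0.109     ] [ 0.45663855 -0.24487944  0.109     ] [ 0.46137224 -0.22361407  0.109     ]
top line [ 0.46234268 -0.20428172  0.109     ] [ 0.45278633 -0.24492988  0.109     ] [ 0.4575645 -0.2246058  0.109    ] 1.339890418142839
top drum 216 (array([ 0.45842738, -0.22251293]), np.float64(0.05656285007793748), np.float64(1.0), np.float64(0.0002553825644972086)) (396, 188, 44, 44)
top drum 222 (array([ 0.45814901, -0.22277522]), np.float64(0.056144888660885545), np.float64(1.0), np.float64(0.0002548481683799056)) (396, 188, 44, 44)
top drum 226 (array([ 0.4580491 , -0.22265608]), np.float64(0.055738895294951595), np.float64(1.0), np.float64(0.0002481935951762111)) (396, 188, 44, 44)
top 51 [ 0.45293659 -0.22559581] -2.3772585171921294 [0.09338891 0.05289878] 0.04374552303231906
side 50 [ 0.46024058 -0.22719282] -1.9828830711653669 [0.05985471 0.031
[... 464 characters left out ...]
213 174 211 207 186 133  92 111 185 222 188 210 242 242 242]
 [241 241 216 162 181 164 125 101 114 182 225 220 168 199 241 242 242]
 [241 241 225 156 126 116 120 131 182 225 228 203 139 197 242 241 242]
 [241 242 224 141 101 131 138 183 226 225 215 170 102 190 240 242 241]
 [242 241 220 128  91  99 169 220 220 205 156 105  84 162 230 241 242]
 [241 227 182 146  86  92 101 115 117 103  95  85  85 165 232 242 241]
 [241 224 185 153  97  82  85  82  85  85  82  82  90 196 242 242 242]
 [226 185 185 168 115  85  83  83  84  85  83  88 141 220 242 241 242]
 [226 186 187 187 168 118  86  85  86  84  88 139 221 241 241 242 241]
 [228 187 184 189 186 176 142 106  96 116 144 210 242 242 242 242 242]]
```

>>> {"op": "drive_tool", "data": {"commands": [[[0.4,-1,0],[0,0,-0.427]],[[0.4,-1,0],[0,0,-0.427]],[[0.4,-1,0],[0,0,-0.427]],[[0.4,-1,0],[0,0,-0.427]],[[0.4,-1,0],[0,0,-0.427]],[[0.4,-1,0],[0,0,-0.427]],[[0.4,-1,0],[0,0,-0.427]],[[0.4,-1,0],[0,0,-0.427]]], "grip": -1}}

```text
clock: 0.9
ee_pos: [0.3628, 0.1913, 0.2309]
eef_rot: [-3.141, 0.001, 2.01]
wrist_force: [-0.5, 0.2, -0.1]
gripper_width: 0.0853
gripper_force: 0.0
```

>>> {"op": "drive_tool", "data": {"commands": [[[0.323,-1,0],[0,0,-0.427]],[[0.323,-1,0],[0,0,-0.427]],[[0.323,-1,0],[0,0,-0.427]],[[0.323,-1,0],[0,0,-0.427]],[[0.323,-1,0],[0,0,-0.427]],[[0.323,-1,0],[0,0,-0.427]],[[0.323,-1,0],[0,0,-0.427]],[[0.323,-1,0],[0,0,-0.427]]]}}

```text
clock: 1.7
ee_pos: [0.4594, -0.1069, 0.2304]
eef_rot: [-3.14, -0.001, 1.342]
wrist_force: [-0.3, -0.4, 0.2]
gripper_width: 0.0855
gripper_force: 0.0
```

>>> {"op": "drive_tool", "data": {"commands": [[[0,-0.39,0],[0,0,0]],[[0,-0.39,0],[0,0,0]],[[0,-0.39,0],[0,0,0]],[[0,-0.39,0],[0,0,0]],[[0,-0.39,0],[0,0,0]],[[0,-0.39,0],[0,0,0]]]}}

```text
clock: 2.3
ee_pos: [0.4593, -0.221, 0.2315]
eef_rot: [3.141, -0.001, 1.347]
wrist_force: [0.7, -0.8, 0.1]
gripper_width: 0.0858
gripper_force: 0.0
```

>>> {"op": "drive_tool", "data": {"commands": [[[0,-0.007,-0.27],[0,0,0]],[[0,-0.007,-0.27],[0,0,0]],[[0,-0.007,-0.27],[0,0,0]],[[0,-0.007,-0.27],[0,0,0]]]}}

```text
clock: 2.7
ee_pos: [0.4593, -0.224, 0.1509]
eef_rot: [-3.142, -0.0, 1.346]
wrist_force: [0.5, -0.3, 0.8]
gripper_width: 0.0855
gripper_force: 0.0
```

```bash
cat > look.py <<'E'
import sys
from h import *
# look.py name sx sy tx ty [half-width]: save side/top crops, enlarged, in one picture
nm,sx,sy,tx,ty=sys.argv[1],*map(int,sys.argv[2:6]);w=int(sys.argv[6]) if len(sys.argv)>6 else 40
o=[]
for n,x,y in(("side",sx,sy),("top",tx,ty)):
    i=env.snapshot(n);cv2.imwrite(f"pics/{nm}_{n}.png",i);x,y=max(x,w),max(y,w);o.append(cv2.resize(i[y-w:y+w,x-w:x+w],(400,400),interpolation=cv2.INTER_CUBIC))
cv2.imwrite(f"pics/{nm}.png",np.hstack(o));s=env.sense();print(s["clock"],s["ee_pos"],s["eef_rot"],s["q"])
E
python3 look.py a 313 300 418 208
```

```text
2.8 [ 0.46046212 -0.2253247   0.15317208] [3.13696373e+00 1.38765561e-03 1.34536174e+00] [-5.65873652e-01  2.95160234e-02  1.58699723e+00  2.37899779e-04
  1.52025280e+00 -3.40453727e-01]
```

View pics/a.png

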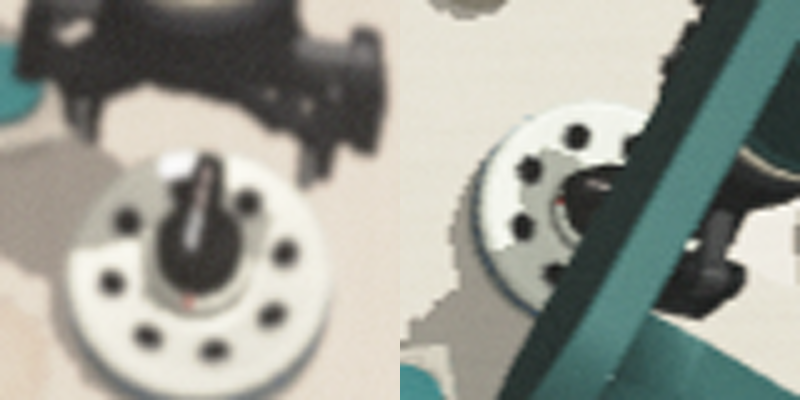

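The view shows the fingers straddling the bar (tips at side crop (80,140) and (315,180), bar between). Descending and closing.

>>> {"op": "drive_tool", "data": {"commands": [[[0,0,-0.08],[0,0,0]],[[0,0,-0.15],[0,0,0]],[[0,0,-0.22],[0,0,0]],[[0,0,-0.22],[0,0,0]],[[0,0,-0.22],[0,0,0]]]}}

```text
clock: 3.3
ee_pos: [0.46, -0.2257, 0.0863]
eef_rot: [3.139, 0.001, 1.344]
wrist_force: [0.5, -0.6, -0.4]
gripper_width: 0.0854
gripper_force: 0.0
```

>>> {"op": "drive_tool", "data": {"commands": [[[0,0,0],[0,0,0]],[[0,0,0],[0,0,0]],[[0,0,0],[0,0,0]],[[0,0,0],[0,0,0]],[[0,0,0],[0,0,0]],[[0,0,0],[0,0,0]],[[0,0,0],[0,0,0]],[[0,0,0],[0,0,0]]], "grip": 1}}

```text
clock: 4.1
ee_pos: [0.4588, -0.2252, 0.0847]
eef_rot: [-3.141, 0.0, 1.344]
wrist_force: [-2.2, 1.6, 4.3]
gripper_width: 0.014
gripper_force: 59.1
```

>>> {"op": "drive_tool", "data": {"commands": [[[0,0,0.1],[0,0,0]],[[0,0,0.25],[0,0,0]],[[0,0,0.4],[0,0,0]],[[0,0,0.46],[0,0,0]],[[0,0,0.46],[0,0,0]],[[0,0,0.46],[0,0,0]]]}}

```text
clock: 4.7
ee_pos: [0.4583, -0.2248, 0.2197]
eef_rot: [-3.138, -0.001, 1.344]
wrist_force: [-0.4, 1.2, -7.2]
gripper_width: 0.0138
gripper_force: 60.1
```

>>> {"op": "drive_tool", "data": {"commands": [[[0.02,0.08,0],[0,0,0.07]],[[0.04,0.18,0],[0,0,0.15]],[[0.07,0.31,0],[0,0,0.24]],[[0.1,0.44,0],[0,0,0.33]],[[0.14,0.57,0],[0,0,0.42]],[[0.17,0.7,0],[0,0,0.51]],[[0.2,0.82,0],[0,0,0.58]],[[0.23,0.92,0],[0,0,0.624]],[[0.245,0.99,0],[0,0,0.624]],[[0.245,1,0],[0,0,0.624]]]}}

```text
clock: 5.7
ee_pos: [0.5311, 0.0776, 0.2177]
eef_rot: [-3.137, -0.006, 2.328]
wrist_force: [0.3, -0.1, -6.6]
gripper_width: 0.0137
gripper_force: 60.1
```

>>> {"op": "drive_tool", "data": {"commands": [[[0,0,0],[0,0,0]],[[0,0,0],[0,0,0]],[[0,0,0],[0,0,0]],[[0,0,0],[0,0,0]],[[0,0,0],[0,0,0]]]}}

```text
clock: 6.2
ee_pos: [0.5325, 0.0741, 0.2224]
eef_rot: [3.141, 0.0, 2.323]
wrist_force: [-0.5, 0.3, -6.0]
gripper_width: 0.0142
gripper_force: 60.1
```

```bash
python3 look.py b 343 180 295 182 50
```

```text
6.3 [0.53253165 0.07436614 0.22251699] [3.14124036e+00 2.30167534e-04 2.32383455e+00] [ 3.32544927e-02  6.13726220e-02  1.41560972e+00  5.94256670e-05
  1.66419368e+00 -7.19778212e-01]
```

View pics/b.png

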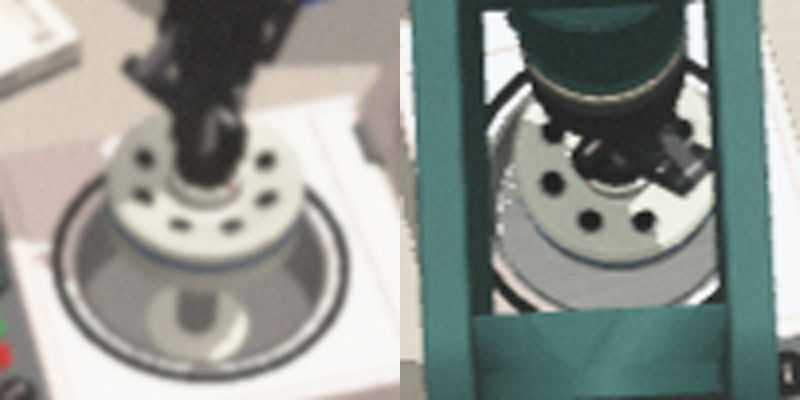

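The view shows the held rotor level over the bowl (side crop drum centre ~(205,190), holes visible, flange at ~(197,320)). I'll measure rotor axis against the spindle via the tube holes.

```bash
python3 - <<'E'
from h import *
def holes(n,img,seed,R):
    g=cv2.resize(cv2.cvtColor(cv2.imread(img),cv2.COLOR_BGR2GRAY),None,fx=4,fy=4,interpolation=cv2.INTER_CUBIC)
    cs,_=cv2.findContours(cv2.inRange(g,0,110),cv2.RETR_LIST,cv2.CHAIN_APPROX_NONE);out=[]
    for c in cs:
        A=cv2.contourArea(c)
        if 150<A<900:
            (x,y),(a,b),_=cv2.minAreaRect(c)
            if max(a,b)<2.3*min(a,b):
                m=cv2.moments(c);p=((m["m10"]/A+.5)/4-.5,(m["m01"]/A+.5)/4-.5)
                if np.hypot(p[0]-seed[0],p[1]-seed[1])<R: out.append(p)
    return np.array(out)
for tag,seeds,dz in(("0",dict(side=(313,315),top=(416,212)),0),("b",dict(side=(344,178),top=(300,182)),.138)):
    for n in("side","top"):
        f=f"pics/{n}0.png" if tag=="0" else f"pics/b_{n}.png"
        h=holes(n,f,seeds[n],26 if n=="side" else 24);print(tag,n,np.round(h,1).tolist())
        for z in(.040,.045,.049):print("  ",z,*[np.round(v,4) for v in circ(n,h,z+dz)])
n="side"
i=cv2.imread("pics/side0.png");g=cv2.cvtColor(i,cv2.COLOR_BGR2GRAY)
# bowl rim outer edge dark->white, side and top: radial search for outermost strong dark->bright step
for n in("side","top"):
    g=cv2.GaussianBlur(cv2.cvtColor(cv2.imread(f"pics/{n}0.png"),cv2.COLOR_BGR2GRAY),(0,0),.8).astype(float)
    c0=np.array([.5325,.08]);pts=[]
    for a in np.linspace(0,2*np.pi,72,endpoint=False):
        rr=np.arange(.084,.104,.0005);v=[]
        for r in rr:
            p=proj(n,(c0[0]+r*np.cos(a),c0[1]+r*np.sin(a),.096));v.append(cv2.getRectSubPix(g.astype(np.float32),(1,1),(float(p[0]),float(p[1])))[0,0])
        d=np.gradient(v);k=d.argmax();
        if d[k]>3:pts.append(proj(n,(c0[0]+rr[k]*np.cos(a),c0[1]+rr[k]*np.sin(a),.096)))
    print(n,"rim",len(pts),*[np.round(v,4) for v in circ(n,np.array(pts),.096)])
E
```

```text
0 side [[315.4, 329.7], [302.1, 326.9], [326.9, 322.7], [295.0, 316.1], [329.5, 310.2], [298.0, 304.0], [322.1, 300.1]]
   0.04 [ 0.4592 -0.2207] 0.04 1.0 0.0001
   0.045 [ 0.4592 -0.223 ] 0.0398 1.0 0.0001
   0.049 [ 0.4592 -0.2249] 0.0396 1.0 0.0001
0 top [[420.8, 224.8], [408.9, 222.7], [430.2, 218.1], [402.3, 213.0], [403.5, 201.5], [424.6, 197.1], [412.9, 194.9]]
   0.04 [ 0.4587 -0.2236] 0.0399 1.0 0.0003
   0.045 [ 0.458  -0.2223] 0.0397 1.0 0.0003
   0.049 [ 0.4574 -0.2213] 0.0396 1.0 0.0003
b side [[328.7, 169.2]]
   0.04 [0.1248 0.0239] 0.3771 1.0 0.0
   0.045 [0.1246 0.0227] 0.3766 1.0 0.0
   0.049 [0.1243 0.0218] 0.3762 1.0 0.0
b top [[305.4, 186.9], [292.1, 186.8], [282.7, 177.5], [317.8, 173.6]]
   0.04 [0.5343 0.0748] 0.0423 1.0 0.0003
   0.045 [0.533  0.0747] 0.0421 1.0 0.0003
   0.049 [0.532  0.0746] 0.0419 1.0 0.0003
side rim 72 [0.5334 0.0815] 0.0967 0.9722 0.0004
top rim 72 [0.5329 0.081 ] 0.0964 1.0 0.0004
```

```bash
python3 - <<'E'
from h import *
S={"side":[(145,158),(143,197),(180,225),(232,225),(265,198),(266,158)],"top":[(152,184),(188,220),(244,221),(282,130)]}
off={"side":(293,130),"top":(245,132)}
for n in S:
    g=255-cv2.cvtColor(cv2.imread(f"pics/b_{n}.png"),cv2.COLOR_BGR2GRAY).astype(np.float32)
    P=[]
    for x,y in S[n]:
        p=np.array([x/4+off[n][0]-.4,y/4+off[n][1]-.4])
        for _ in range(6):
            yy,xx=np.mgrid[-4:5,-4:5]*.8
            w=np.array([[cv2.getRectSubPix(g,(1,1),(float(p[0]+a),float(p[1]+b)))[0,0] for a,b in zip(r,s)] for r,s in zip(xx,yy)])
            w=np.clip(w-np.percentile(w,55),0,None);p=p+[(w*xx).sum()/w.sum(),(w*yy).sum()/w.sum()]
        P.append(p)
    print(n,np.round(P,1).tolist())
    for z in(.043+.138,):print(z,*[np.round(v,4) for v in circ(n,np.array(P),z)],[np.round(plane(n,p,z)[:2],3).tolist() for p in P])
E
```

```text
side [[328.7, 169.3], [328.1, 178.1], [337.6, 185.8], [350.5, 186.1], [359.2, 179.3], [358.9, 169.8]]
0.181 [0.5317 0.0767] 0.0399 1.0 0.0002 [[0.495, 0.092], [0.494, 0.064], [0.516, 0.04], [0.547, 0.04], [0.568, 0.061], [0.569, 0.092]]
top [[282.7, 177.3], [292.1, 186.7], [305.4, 186.8], [311.0, 160.9]]
0.181 [0.5293 0.0769] 0.0381 1.0 0.0003 [[0.517, 0.113], [0.495, 0.092], [0.494, 0.062], [0.555, 0.048]]
```

>>> {"op": "drive_tool", "data": {"commands": [[[0.005,0.014,0],[0,0,0]],[[0.005,0.014,-0.05],[0,0,0]],[[0.005,0.014,-0.1],[0,0,0]],[[0.005,0.014,-0.14],[0,0,0]],[[0.005,0.014,-0.17],[0,0,0]],[[0.005,0.014,-0.17],[0,0,0]],[[0.005,0.014,-0.17],[0,0,0]]]}}

```text
clock: 7.0
ee_pos: [0.534, 0.0789, 0.171]
eef_rot: [-3.141, -0.0, 2.324]
wrist_force: [0.8, -0.1, -4.2]
gripper_width: 0.0139
gripper_force: 60.0
```

>>> {"op": "drive_tool", "data": {"commands": [[[0,0,-0.015],[0,0,0]],[[0,0,-0.03],[0,0,0]],[[0,0,-0.03],[0,0,0]],[[0,0,-0.03],[0,0,0]]]}}

```text
clock: 7.4
ee_pos: [0.534, 0.079, 0.1623]
eef_rot: [-3.142, -0.0, 2.325]
wrist_force: [0.3, -0.4, -5.1]
gripper_width: 0.0135
gripper_force: 60.0
```

>>> {"op": "drive_tool", "data": {"commands": [[[0,0,-0.015],[0,0,0]],[[0,0,-0.03],[0,0,0]],[[0,0,-0.03],[0,0,0]],[[0,0,-0.03],[0,0,0]]]}}

```text
clock: 7.8
ee_pos: [0.5338, 0.0789, 0.1529]
eef_rot: [-3.141, -0.001, 2.324]
wrist_force: [0.4, 0.1, -5.9]
gripper_width: 0.0138
gripper_force: 60.0
```

>>> {"op": "drive_tool", "data": {"commands": [[[0,0,-0.012],[0,0,0]],[[0,0,-0.024],[0,0,0]],[[0,0,-0.03],[0,0,0]],[[0,0,-0.03],[0,0,0]]]}}

```text
clock: 8.2
ee_pos: [0.5336, 0.079, 0.1437]
eef_rot: [-3.141, -0.001, 2.325]
wrist_force: [-0.9, -0.1, -5.2]
gripper_width: 0.0139
gripper_force: 60.0
```

>>> {"op": "drive_tool", "data": {"commands": [[[0,0,-0.01],[0,0,0]],[[0,0,-0.02],[0,0,0]],[[0,0,-0.03],[0,0,0]],[[0,0,-0.03],[0,0,0]]]}}

```text
clock: 8.6
ee_pos: [0.5335, 0.0789, 0.1345]
eef_rot: [-3.141, -0.001, 2.325]
wrist_force: [0.1, 0.2, -6.4]
gripper_width: 0.0134
gripper_force: 60.0
```

>>> {"op": "drive_tool", "data": {"commands": [[[0,0,-0.01],[0,0,0]],[[0,0,-0.02],[0,0,0]],[[0,0,-0.03],[0,0,0]],[[0,0,-0.04],[0,0,0]],[[0,0,-0.048],[0,0,0]],[[0,0,-0.048],[0,0,0]],[[0,0,-0.048],[0,0,0]]]}}

```text
clock: 9.3
ee_pos: [0.534, 0.079, 0.1209]
eef_rot: [3.142, -0.0, 2.325]
wrist_force: [-0.0, 0.7, -5.5]
gripper_width: 0.014
gripper_force: 60.0
```

>>> {"op": "drive_tool", "data": {"commands": [[[0,0,-0.004],[0,0,0]],[[0,0,-0.008],[0,0,0]],[[0,0,-0.01],[0,0,0]],[[0,0,-0.01],[0,0,0]]]}}

```text
clock: 9.7
ee_pos: [0.5344, 0.0789, 0.119]
eef_rot: [3.141, 0.001, 2.324]
wrist_force: [-0.8, -1.5, 0.0]
gripper_width: 0.0136
gripper_force: 60.8
```

>>> {"op": "drive_tool", "data": {"commands": [[[0,0,0],[0,0,0]],[[0,0,0],[0,0,0]],[[0,0,0],[0,0,0]],[[-0.005,0.006,0],[0,0,0]],[[-0.005,0.006,0],[0,0,0]]], "grip": 0}}

```text
clock: 10.2
ee_pos: [0.5325, 0.081, 0.1181]
eef_rot: [3.141, 0.0, 2.325]
wrist_force: [0.6, 0.2, 0.8]
gripper_width: 0.0422
gripper_force: 0.0
```

```bash
python3 look.py c 343 180 295 182 50
```

```text
10.3 [0.5324903  0.0808591  0.11799865] [3.14139023e+00 1.20576304e-04 2.32470726e+00] [ 4.53925056e-02  1.11908487e-01  1.57101774e+00  4.04189984e-05
  1.45843426e+00 -7.08522963e-01]
```

View pics/c.png

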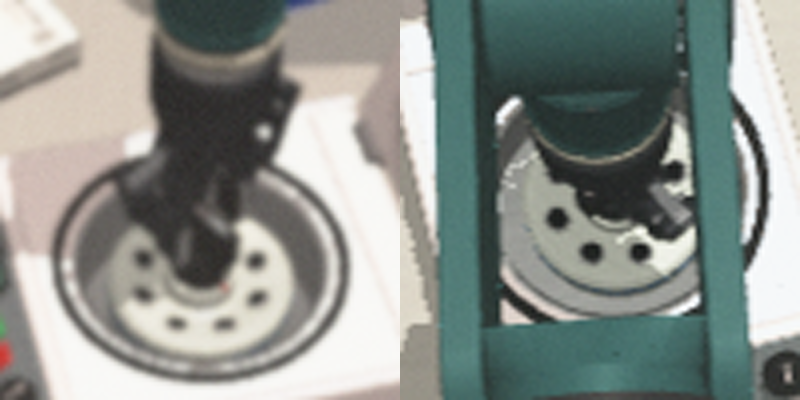

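The rotor sits level and centred in the bowl (side crop drum centre ~(200,285)), with its rim well below the bowl rim and the fingers open round the bar. Regrip and turn clockwise.

>>> {"op": "drive_tool", "data": {"commands": [[[0,0,0],[0,0,0]],[[0,0,0],[0,0,0]],[[0,0,0],[0,0,0]],[[0,0,0],[0,0,0]],[[0,0,0],[0,0,0]],[[0,0,0],[0,0,0]]], "grip": 1}}

```text
clock: 10.9
ee_pos: [0.5327, 0.0809, 0.1181]
eef_rot: [3.141, 0.0, 2.325]
wrist_force: [1.3, -0.3, 0.5]
gripper_width: 0.0139
gripper_force: 59.3
```

>>> {"op": "drive_tool", "data": {"commands": [[[0,0,0],[0,0,-0.04]],[[0,0,0],[0,0,-0.08]],[[0,0,0],[0,0,-0.12]],[[0,0,0],[0,0,-0.16]],[[0,0,0],[0,0,-0.2]],[[0,0,0],[0,0,-0.24]],[[0,0,0],[0,0,-0.28]],[[0,0,0],[0,0,-0.32]],[[0,0,0],[0,0,-0.36]],[[0,0,0],[0,0,-0.4]]]}}

```text
clock: 11.9
ee_pos: [0.5329, 0.0808, 0.1181]
eef_rot: [3.14, -0.0, 1.694]
wrist_force: [1.3, 0.3, 0.8]
gripper_width: 0.0136
gripper_force: 59.3
```

```bash
python3 -c "
from h import *
s=env.sense();print(s['wrist_force'],s['ft_torque'],s['eef_rot'],s['q'])"
```

```text
[1.31284017 0.2872914  0.76034371] [ 0.05749208 -0.18747294  0.09520057] [ 3.14034081e+00 -3.57671858e-05  1.69383930e+00] [ 4.52723062e-02  1.12096766e-01  1.57059861e+00  1.33772891e-04
  1.45765200e+00 -7.77856683e-02]
```

>>> {"op": "drive_tool", "data": {"commands": [[[0,0,0],[0,0,-0.05]],[[0,0,0],[0,0,-0.1]],[[0,0,0],[0,0,-0.15]],[[0,0,0],[0,0,-0.2]],[[0,0,0],[0,0,-0.25]],[[0,0,0],[0,0,-0.3]],[[0,0,0],[0,0,-0.35]],[[0,0,0],[0,0,-0.4]],[[0,0,0],[0,0,-0.44]],[[0,0,0],[0,0,-0.47]]]}}

```text
clock: 12.9
ee_pos: [0.5339, 0.0806, 0.1182]
eef_rot: [3.139, -0.002, 0.956]
wrist_force: [3.5, 0.1, -0.9]
gripper_width: 0.0139
gripper_force: 59.1
```

>>> {"op": "drive_tool", "data": {"commands": [[[0,0,0],[0,0,-0.005]],[[0,0,0],[0,0,-0.01]],[[0,0,0],[0,0,-0.015]],[[0,0,0],[0,0,-0.02]],[[0,0,0],[0,0,-0.02]]]}}

```text
clock: 13.4
ee_pos: [0.5337, 0.0806, 0.1182]
eef_rot: [3.139, -0.002, 0.927]
wrist_force: [4.9, -0.1, -1.1]
gripper_width: 0.0137
gripper_force: 59.0
```

```bash
python3 -c "
from h import *
s=env.sense();print(s['wrist_force'],s['ft_torque'],s['eef_rot'])"
```

```text
[ 4.85530475 -0.14794401 -1.10565202] [-0.08617702 -1.07823037  0.08048259] [ 3.13888235e+00 -1.68107657e-03  9.26757460e-01]
```

>>> {"op": "drive_tool", "data": {"commands": [[[0,0,0],[0,0,-0.005]],[[0,0,0],[0,0,-0.01]],[[0,0,0],[0,0,-0.015]],[[0,0,0],[0,0,-0.015]]]}}

```text
clock: 13.8
ee_pos: [0.5337, 0.0806, 0.1183]
eef_rot: [3.139, -0.002, 0.903]
wrist_force: [5.7, -0.5, -1.0]
gripper_width: 0.0139
gripper_force: 59.0
```

```bash
python3 -c "
from h import *
s=env.sense();print(s['wrist_force'],s['ft_torque'],s['eef_rot'])"
```

```text
[ 5.68081414 -0.48278565 -0.96771429] [-0.04089512 -1.0684275   0.01634152] [ 3.13888293e+00 -1.75246733e-03  9.03188619e-01]
```

>>> {"op": "drive_tool", "data": {"commands": [[[0,0,0],[0,0,-0.015]],[[0,0,0],[0,0,-0.03]],[[0,0,0],[0,0,-0.045]],[[0,0,0],[0,0,-0.045]]]}}

```text
clock: 14.2
ee_pos: [0.5338, 0.0805, 0.1183]
eef_rot: [3.139, -0.002, 0.832]
wrist_force: [5.3, 0.3, -2.3]
gripper_width: 0.0139
gripper_force: 59.0
```

```bash
python3 -c "
from h import *
s=env.sense();print(s['wrist_force'],s['ft_torque'],s['eef_rot'])"
```

```text
[ 5.32798834  0.31132675 -2.29707654] [-0.07170982 -1.10468747  0.0388232 ] [ 3.13887889e+00 -1.96891197e-03  8.32161552e-01]
```

>>> {"op": "drive_tool", "data": {"commands": [[[0,0,0],[0,0,-0.015]],[[0,0,0],[0,0,-0.03]],[[0,0,0],[0,0,-0.045]],[[0,0,0],[0,0,-0.045]]]}}

```text
clock: 14.6
ee_pos: [0.5338, 0.0805, 0.1183]
eef_rot: [3.139, -0.002, 0.761]
wrist_force: [4.8, -1.8, -1.8]
gripper_width: 0.0135
gripper_force: 59.0
```

```bash
python3 -c "
from h import *
s=env.sense();print(s['wrist_force'],s['ft_torque'],s['eef_rot'])"
```

```text
[ 4.75887695 -1.81886937 -1.82604012] [-0.06770278 -1.09504664  0.01907784] [ 3.13893313e+00 -2.13227089e-03  7.61454956e-01]
```

```bash
python3 look.py d 343 195 295 182 36
```

```text
14.7 [0.53381304 0.08053499 0.11826987] [ 3.13893702e+00 -2.17924938e-03  7.61846929e-01] [ 4.50470362e-02  1.12288856e-01  1.57004322e+00 -5.74193269e-04
  1.45587295e+00  8.54064204e-01]
```

View pics/d.png

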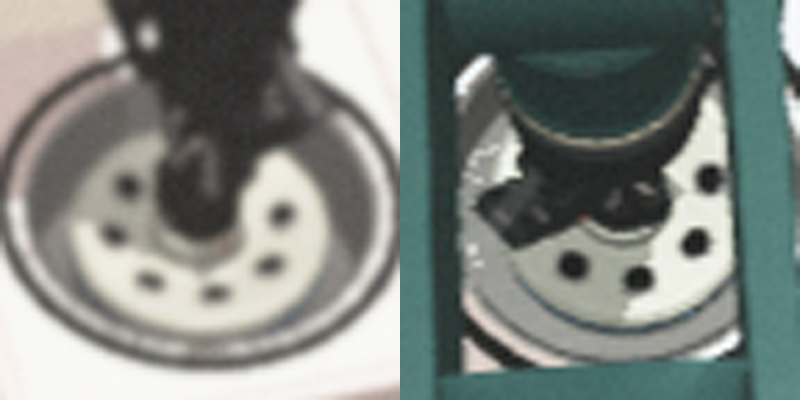

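```bash
cat > rot.py <<'E'
from h import *
def ang(img,P,s,off,n="side",z=.077):
    g=255-cv2.cvtColor(cv2.imread(img),cv2.COLOR_BGR2GRAY).astype(np.float32);Q=[]
    for x,y in P:
        p=np.array([x/s+off[0]-.4,y/s+off[1]-.4]);yy,xx=np.mgrid[-4:5,-4:5]*.7
        for _ in range(5):
            w=np.array([[cv2.getRectSubPix(g,(1,1),(float(p[0]+a),float(p[1]+b)))[0,0] for a,b in zip(r,t)] for r,t in zip(xx,yy)])
            w=np.clip(w-np.percentile(w,55),0,None);p=p+[(w*xx).sum()/w.sum(),(w*yy).sum()/w.sum()]
        Q.append(p)
    c=circ(n,np.array(Q),z);a=[np.arctan2(*(plane(n,q,z)[:2]-c[0])[::-1]) for q in Q]
    return np.round(c[0],4),np.round(c[1],4),np.angle(np.mean(np.exp(8j*np.array(a))))/8
E
python3 - <<'E'
from rot import *
print(ang("pics/b_side.png",[(145,158),(143,197),(180,225),(232,225),(265,198),(266,158)],4,(293,130),z=.181))
print(ang("pics/c_side.png",[(143,260),(143,295),(176,323),(224,324),(258,297),(257,260)],4,(293,130)))
print(ang("pics/d_side.png",[(127,185),(115,234),(150,280),(214,292),(270,264),(281,213)],400/72,(307,159)))
E
```

```text
(array([0.5317, 0.0768]), np.float64(0.0399), np.float64(0.3730400739159003))
(array([0.5341, 0.0811]), np.float64(0.0397), np.float64(0.37059239891219053))
(array([0.5334, 0.081 ]), np.float64(0.0398), np.float64(0.16547886023519107))
```

The rotor took up 0.205 rad of key slack, so the knob stands at about 1.36 rad. A little more is needed to reach the stop.

>>> {"op": "drive_tool", "data": {"commands": [[[0,0,0],[0,0,-0.01]],[[0,0,0],[0,0,-0.02]],[[0,0,0],[0,0,-0.03]],[[0,0,0],[0,0,-0.03]]]}}

```text
clock: 15.1
ee_pos: [0.5338, 0.0806, 0.1182]
eef_rot: [3.139, -0.002, 0.715]
wrist_force: [5.8, -0.6, -2.1]
gripper_width: 0.0134
gripper_force: 59.0
```

```bash
python3 -c "
from h import *
s=env.sense();print(s['wrist_force'],s['ft_torque'],s['eef_rot'])"
```

```text
[ 5.83212903 -0.61016089 -2.08215425] [-0.02199774 -1.04568943  0.04830083] [ 3.13912688e+00 -2.27738326e-03  7.14685923e-01]
```

>>> {"op": "drive_tool", "data": {"commands": [[[0,0,0],[0,0,-0.01]],[[0,0,0],[0,0,-0.02]],[[0,0,0],[0,0,-0.03]],[[0,0,0],[0,0,-0.03]]]}}

```text
clock: 15.5
ee_pos: [0.534, 0.0808, 0.1183]
eef_rot: [3.139, -0.003, 0.668]
wrist_force: [7.0, 0.4, -1.7]
gripper_width: 0.0135
gripper_force: 59.0
```

```bash
python3 look.py e 343 195 295 182 36; python3 -c "
from rot import *
s=env.sense();print(s['wrist_force'],s['ft_torque'],s['eef_rot'])
print(ang('pics/e_side.png',[(127,185),(115,234),(150,280),(214,292),(270,264),(281,213)],400/72,(307,159)))"
```

```text
15.6 [0.5339853  0.08078002 0.11824052] [ 3.13930818e+00 -2.99012551e-03  6.67897916e-01] [ 4.52110196e-02  1.12463170e-01  1.56991209e+00 -1.12566665e-04
  1.45545613e+00  9.48125591e-01]
[ 6.41094014 -0.10325281 -1.97632727] [ 0.02840868 -1.16944758  0.12468467] [ 3.13930818e+00 -2.99012551e-03  6.67897916e-01]
(array([0.5335, 0.0809]), np.float64(0.0394), np.float64(0.0927353710872861))
```

>>> {"op": "drive_tool", "data": {"commands": [[[0,0,0],[0,0,-0.01]],[[0,0,0],[0,0,-0.02]],[[0,0,0],[0,0,-0.03]],[[0,0,0],[0,0,-0.03]]]}}

```text
clock: 16.0
ee_pos: [0.5341, 0.0808, 0.1183]
eef_rot: [3.139, -0.003, 0.621]
wrist_force: [6.2, 1.4, -3.0]
gripper_width: 0.0138
gripper_force: 59.0
```

```bash
python3 look.py f 343 195 295 182 36; python3 -c "
from rot import *
s=env.sense();print(s['wrist_force'],s['ft_torque'],s['eef_rot'])
print(ang('pics/f_side.png',[(127,185),(115,234),(150,280),(214,292),(270,264),(281,213)],400/72,(307,159)))"
```

```text
16.1 [0.53403694 0.08082088 0.11823434] [ 3.13930741 -0.00321222  0.62133029] [ 4.53159405e-02  1.12471432e-01  1.56991615e+00 -1.67972370e-04
  1.45526644e+00  9.94804679e-01]
[ 6.87179129  0.98037533 -2.51642866] [ 0.05708282 -1.16971595  0.27039705] [ 3.13930741 -0.00321222  0.62133029]
(array([0.5335, 0.0816]), np.float64(0.0398), np.float64(0.0304009420314296))
```

>>> {"op": "drive_tool", "data": {"commands": [[[0,0,0],[0,0,-0.007]],[[0,0,0],[0,0,-0.015]],[[0,0,0],[0,0,-0.015]]]}}

```text
clock: 16.4
ee_pos: [0.5341, 0.0808, 0.1183]
eef_rot: [3.139, -0.003, 0.598]
wrist_force: [6.6, 0.8, -3.0]
gripper_width: 0.014
gripper_force: 59.1
```

```bash
python3 -c "
from rot import *
s=env.sense();print(s['wrist_force'],s['ft_torque'],s['eef_rot'])"
```

```text
[ 6.61562765  0.78305204 -3.03615336] [ 0.00986203 -1.1725449   0.36331844] [ 3.1392496  -0.00327312  0.59795908]
```

Torque is now 0.36 N m, five times the knob's friction, and the rotor turns with the knob, so the knob is at its stop. Letting go and retreating.

>>> {"op": "drive_tool", "data": {"commands": [[[0,0,0],[0,0,0]],[[0,0,0],[0,0,0]],[[0,0,0],[0,0,0]],[[0,0,0],[0,0,0]],[[0,0,0],[0,0,0]]], "grip": -0.2}}

```text
clock: 16.9
ee_pos: [0.5322, 0.0807, 0.1179]
eef_rot: [-3.141, 0.001, 0.597]
wrist_force: [0.0, 0.3, 0.6]
gripper_width: 0.051
gripper_force: 0.0
```

>>> {"op": "drive_tool", "data": {"commands": [[[0,0,0.06],[0,0,0]],[[0,0,0.15],[0,0,0]],[[0,0,0.3],[0,0,0]],[[0,0,0.45],[0,0,0]],[[0,0,0.45],[0,0,0]]]}}

```text
clock: 17.4
ee_pos: [0.5355, 0.0809, 0.2617]
eef_rot: [3.134, -0.013, 0.597]
wrist_force: [1.1, 0.5, 0.3]
gripper_width: 0.0509
gripper_force: 0.0
```

>>> {"op": "drive_tool", "data": {"commands": [[[-0.5,-0.6,0],[0,0,0]],[[-0.5,-0.6,0],[0,0,0]],[[-0.5,-0.6,0],[0,0,0]],[[-0.5,-0.6,0],[0,0,0]],[[-0.5,-0.6,0],[0,0,0]],[[-0.5,-0.6,0],[0,0,0]],[[-0.5,-0.6,0],[0,0,0]],[[-0.5,-0.6,0],[0,0,0]]]}}

```text
clock: 18.2
ee_pos: [0.3829, -0.0986, 0.2528]
eef_rot: [-3.141, -0.0, 0.598]
wrist_force: [-0.1, 0.7, -0.0]
gripper_width: 0.0509
gripper_force: 0.0
```

```bash
python3 look.py g 343 195 300 180 40
```

```text
18.3 [ 0.38309183 -0.09839237  0.25269729] [-3.14097747e+00  8.33401004e-05  5.98656850e-01] [-3.95217775e-01 -2.66280158e-01  1.65449554e+00  2.70216454e-04
  1.75393833e+00  5.76970865e-01]
```

View pics/g.png

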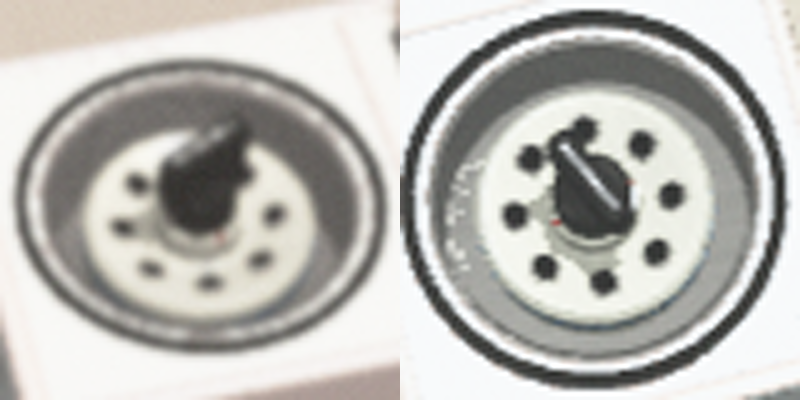

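Top crop: the bar line runs (563,148) to (617,207), the red marks are at (555,222) and (630,182), and the rotor is level and seated. I'll check the knob angle against the rotor numerically before handing in.

```bash
python3 - <<'E'
from rot import *
print(ang('pics/g_side.png',[(137,184),(122,228),(151,269),(208,282),(261,259),(274,214)],5,(303,155)))
print(ang('pics/g_top.png',[(130,158),(115,215),(144,267),(203,282),(256,252),(272,194),(242,145)],5,(260,140),"top"))
print(ang('pics/top0.png',[(420.8, 224.8], ) if 0 else [(420.8,224.8),(408.9,222.7),(430.2,218.1),(402.3,213.0),(403.5,201.5),(424.6,197.1),(412.9,194.9)],1,(.4,.4),"top",.043))
f=lambda x,y,z:plane("top",(260+x/5-.4,140+y/5-.4),z)
a,b=f(163,148,.143),f(217,207,.143);print("bar",a,b,np.arctan2(*(a-b)[1::-1]))
E
```

```text
File "<stdin>", line 4
    print(ang('pics/top0.png',[(420.8, 224.8], ) if 0 else [(420.8,224.8),(408.9,222.7),(430.2,218.1),(402.3,213.0),(403.5,201.5),(424.6,197.1),(412.9,194.9)],1,(.4,.4),"top",.043))
                                            ^
SyntaxError: closing parenthesis ']' does not match opening parenthesis '('
```

```bash
python3 - <<'E'
from rot import *
print(ang('pics/g_side.png',[(137,184),(122,228),(151,269),(208,282),(261,259),(274,214)],5,(303,155)))
print(ang('pics/g_top.png',[(130,158),(115,215),(144,267),(203,282),(256,252),(272,194),(242,145)],5,(260,140),"top"))
print(ang('pics/top0.png',[(420.8,224.8),(408.9,222.7),(430.2,218.1),(402.3,213.0),(403.5,201.5),(424.6,197.1),(412.9,194.9)],1,(.4,.4),"top",.043))
print(ang('pics/side0.png',[(315.4,329.7),(302.1,326.9),(326.9,322.7),(295.0,316.1),(329.5,310.2),(298.0,304.0),(322.1,300.1)],1,(.4,.4),"side",.043))
f=lambda x,y,z:plane("top",(260+x/5-.4,140+y/5-.4),z)
a,b=f(163,148,.143),f(217,207,.143);print("bar",a,b,np.arctan2(*(a-b)[1::-1]))
E
```

```text
(array([0.5336, 0.0816]), np.float64(0.0394), np.float64(0.11373009227509567))
(array([0.533 , 0.0816]), np.float64(0.0398), np.float64(0.11704475283598173))
(array([ 0.4584, -0.2229]), np.float64(0.0397), np.float64(0.19157909272396964))
(array([ 0.4592, -0.2222]), np.float64(0.0399), np.float64(0.19084449659432004))
bar [0.54552593 0.09340854 0.143     ] [0.51636216 0.06814596 0.143     ] 0.7138422776324281
```

```bash
python3 - <<'E'
from rot import *
def bar(img,n,a,b,z):
    g=cv2.cvtColor(cv2.imread(img),cv2.COLOR_BGR2GRAY).astype(np.float32);a,b=map(np.array,(a,b))
    for _ in range(4):
        d=(b-a)/np.linalg.norm(b-a);nn=np.array([-d[1],d[0]]);P=[]
        for t in np.linspace(.12,.88,16):
            o=np.linspace(-1.8,1.8,19);v=np.array([cv2.getRectSubPix(g,(1,1),tuple(map(float,a+t*(b-a)+k*nn)))[0,0] for k in o])
            w=np.clip(v-v.min()-.4*np.ptp(v),0,None);P.append(a+t*(b-a)+nn*(w*o).sum()/w.sum())
        P=np.array(P);vx,vy,x,y=cv2.fitLine(P.astype(np.float32),cv2.DIST_HUBER,0,.01,.01).ravel()
        L=lambda p:np.array([x,y])+np.array([vx,vy])*((p-[x,y])@np.array([vx,vy]));a,b=L(a),L(b)
    A,B=plane(n,a,z),plane(n,b,z);return a,b,np.arctan2(*(A-B)[1::-1])%np.pi
print(bar("pics/top0.png","top",(416.,204.),(433.,207.6),.109))
print(bar("pics/side0.png","side",(315.6,292.),(311.,310.),.109))
T=lambda x,y:(260+x/5-.4,140+y/5-.4)
print(bar("pics/g_top.png","top",T(163,148),T(217,207),.143))
E
```

```text
(array([415.95105562, 204.26445554]), array([433.03202215, 207.42698214]), np.float64(1.3663007475602167))
(array([314.43839442, 291.72407905]), array([310.19739043, 309.80929774]), np.float64(1.3714083075497965))
(array([292.56166189, 168.89220725]), array([302.86254455, 181.11666775]), np.float64(0.673262050357208))
```

Measured the same way before and after, the knob has turned 1.40 rad relative to the rotor, so it is locked at the stop. Handing in.

```bash
python3 -c "
from rig import env
print(env.hand_in())"
```

```text
the job is handed in; nothing more can be done
None
```

The rotor is home on the flange, its knob is turned clockwise to the stop (1.40 rad measured) and released, the arm is clear, and I handed the job in at about 18 s; the hand-in gave no verdict, and the timer, tape roll and needle carton were not checked in a picture afterwards.

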